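Hang the pipette back on its stand between its neighbours

ROBOT

A 6-joint arm with a two-finger parallel gripper is mounted at the origin on the work surface; the furniture and walls round the work are solid. World frame = base frame: x ahead of the robot, y to its left, z up, the work surface at z = 0. Lengths are in m, angles in degrees, forces in N, time in s.
With the tool pointing down it reaches from about 0.325 to 0.775 m from the base axis. Payload 5.5 kg.
Tool frame: the origin (TCP) lies at the centre of the arm's flange, where the gripper is bolted on; the fingertips stand 182 mm ahead of it and the grasp point (between the pads) lies 163 mm ahead of it; z points along the fingers, y is the direction in which the jaws open and shut (so a half turn about z gives the same grasp; the last joint's range is limited). The gripper opens to 88 mm and grips with 3 to 60 N. Pads are 20 mm wide; open, the fingers measure 115 mm over their backs; the gripper's body (75 mm by 178 mm) begins 61 mm behind the grasp point.
Start: joints at [73.012, 5.22, 70.514, -0, 104.267, -3.249], TCP at [0.143, 0.583, 0.405] pointing down, gripper open.
Joint ranges: [-164.24, 164.24], [-49.07, 125.15], [9.68, 141.18], [-86.29, 266.29], [3.28, 154.24], [-151.56, 151.56]. Speed limits (degrees/s): [147.25, 147.25, 172.46, 180, 180, 180].

INTERFACE

Orientations are given as [roll, pitch, yaw] about the fixed x, y, z axes, in that order (R = Rz(yaw) Ry(pitch) Rx(roll)).
In Python, from station import r gives the robot as it stands. The module is installed in compiled form; this text tells all that it offers. Calls block until the motion is done:
- r.reach(position, orientation): joint-space move of the TCP to a pose.
- r.servo_line(position, rotation=None, speed=0.15): straight line of the TCP; rotation=None keeps the orientation; speed is the mean speed in m/s.
- r.move_joints(angles): joint-space move.
- r.let_go() and r.grab(squeeze=None): open the fingers fully, or close them until they stop; squeeze is the grip in N (None keeps the last).
- r.wait(seconds).
- r.inverse_kinematics(position, orientation): joint angles nearest the present ones, or None.
- r.sense(): the state.
- r.snapshot(name): name is "side" or "top" or "wrist"; returns a dict with "frame" (420x560x3 uint8, red, green, blue), "fx", "fy", "cx", "cy" (pixels), "R" (3x3) and "t" (3): a world point X has camera coordinates R X + t. Camera axes: x right, y down, z forward; pixel columns grow to the right and rows downward; lengths in m; the calibration is good to about 2 mm. A picture is of the moment at which its call begins. There is no depth.
A pose or a line that the arm cannot do raises r.IKError and nothing moves.
- r.hand_in(): hands the job in, once; it reports no verdict.
The state is a dict: "clock": time; "joints": joint angles; "joint_vel": joint speeds; "joint_torque": joint torques, N m; "tcp_pos": TCP position; "orientation": TCP orientation; "contact_force": force on the tool from outside, world axes, zero at the start; "torque": the same for the moment, N m; "opening": finger opening in m.
Only numpy, scipy, OpenCV 4.12 (cv2) and the standard library are available. Lean on these libraries where they do the work, as an engineer would, in place of code of your own. Each camera call takes 0.05 s, during which the arm holds its last target.

TASK

Take the orange-banded electronic pipette off its single bench holder and hang it by its hook on the big pipette stand, in the free hanger clip between the blue and the green pipette. That clip sits a few millimetres off the middle of the gap, so feel for it gently, without pushing hard against stand or neighbours, and keep hold of the pipette until its hook has dropped fully home between the clip's two ears; then let go. The other two pipettes must stay hanging where they are, and the tip box and the white bottle must not be shifted.

Things in the scene. Friction and masses are not known exactly. Their poses are not given: they have to be found in the camera images.
- pipette_orange: White electronic pipette, orange band and button, the one to move; loose, 0.1-0.2 kg, upright. Origin on its axis level with its hook's underside; z up, x to its back (hook), display at -x. Head x +-16 mm, y +-16.5, z 6 to 64, flat front and back: grip it front to back at z 42. Button (20 mm wide) to z 75; handle x -13 to 16, y +-13.5, down to z -123; shaft below, 18 then 11 mm wide, to z -180.
- orange_hook (a point): Middle of the underside of the orange pipette's hook (pipette frame x 22.5, y 0, z 0 mm). The hook is a tongue 10 mm wide (y), 6 mm thick, from the head's back face (x 16) to x 33, with a lip at its end (x 29 to 33) down to z -13. So it opens 13 mm between back face and lip, for a rail 7 mm thick.
- holder: Fixed bench holder where the orange pipette starts, built like the stand but short: base 100 x 100 x 10 mm, posts at y +-36 mm, one clip at the middle. Origin on the bench under the middle of its rail, which runs along y; the pipette hangs on its -x side, hook to +x. Clip floor 205 mm high, ears to 213 mm: lip free once the pipette is 21 mm higher. It hangs with 6 mm play and tilts a little: it may end up 3 mm off in the grip.
- stand: Fixed pipette stand. Origin on the bench under the middle of its rail, which runs along y (x +-3.5 mm, top 202 mm high); back rest below (x +-6, 115 to 129 mm high); grey base x -70 to 50, y +-95, 10 mm thick; posts at y +-80. Pipettes hang on its -x side, hooks to +x over the rail, axes 22 to 24 mm in front of the rail's middle. Black hanger clips at y +41.5 (blue), -41.5 (green), and an empty one between.
- bay (a point): Mid-gap on the rail at clip floor height (stand frame 0, 0, 205 mm). The empty clip is clamped fast up to 7 mm to either side of here along the rail: not measured, to be felt or seen. Clip: floor 205 mm high between two ears 12 mm apart, each 8 mm wide (y), 7 mm deep, up to 213 mm. A hook let down here drops in or lands on an ear 8 mm too high; slide it lightly one way or the other until it drops.
- pipette_blue: Same pipette, size and frame with a blue band; loose, hanging on the stand's clip at y +41.5 mm. 50 mm free between its head and the green one's; it can rock in its clip. Leave it hanging.
- blue_hook (a point): Middle of the underside of the blue pipette's hook (its frame x 22.5, y 0, z 0 mm).
- pipette_green: Same pipette, size and frame with a green band; loose, hanging on the stand's clip at y -41.5 mm. Leave it hanging.
- green_hook (a point): Middle of the underside of the green pipette's hook (its frame x 22.5, y 0, z 0 mm).
- tip_box: Blue and yellow pipette tip box, 71 x 122 x 53 mm, loose bystander; origin at the centre of its underside.
- bottle_buffer: White bottle with green cap, 51 mm across, 98 mm high, loose bystander; origin at the centre of its underside.
There are look-alikes about, which are no part of the job. What is shaped like the pipette_orange but turquoise is not meant.

How it is judged:
By the outcome, as a careful person would: the job done as asked, in the order asked, and still so for the second after the job is handed in, with the robot touching nothing.
It also fails if it takes over 72 s, if anything falls off the work surface, if the arm or the gripper's body presses on something with over 40 N, if the wrist force passes 120 N, or if a joint passes its speed limit or range.

## Working session

There is one attempt and no reset: what is moved stays moved. The work goes in short steps, each a Python script; the robot and the scene stay as the last script left them, time stands still between calls to the robot, and variables do not carry over. Pictures are saved under pics/ and viewed, and the job is handed in when it is done.

```bash
mkdir -p pics
cat > h.py <<'E'
from station import r
import numpy as np, cv2, json, pickle
def snap(name,fn):
    s=r.snapshot(name); pickle.dump(s,open(f'pics/{fn}.pkl','wb'))
    cv2.imwrite(f'pics/{fn}.png',cv2.cvtColor(s['frame'],cv2.COLOR_RGB2BGR)); return s
def crop(fn,x0,y0,x1,y1,k,out):
    im=cv2.imread(f'pics/{fn}.png')[y0:y1,x0:x1]
    cv2.imwrite(f'pics/{out}.png',cv2.resize(im,None,fx=k,fy=k,interpolation=cv2.INTER_CUBIC))
def load(fn): return pickle.load(open(f'pics/{fn}.pkl','rb'))
def proj(s,X):
    c=np.array(s['R'])@np.array(X)+np.array(s['t']).ravel(); return np.array([s['fx']*c[0]/c[2]+s['cx'],s['fy']*c[1]/c[2]+s['cy']])
def ray(s,u,v):
    R=np.array(s['R']);t=np.array(s['t']).ravel()
    d=R.T@np.array([(u-s['cx'])/s['fx'],(v-s['cy'])/s['fy'],1]); return -R.T@t,d
def atz(s,u,v,z):
    o,d=ray(s,u,v); return o+d*(z-o[2])/d[2]
def st(*k):
    s=r.sense()
    for i in k or ('clock','tcp_pos','contact_force','opening'): print(i,np.round(s[i],4))
E
python3 - <<'E'
from h import *
for n in('side','top','wrist'):
    s=snap(n,n+'0'); print(n,s['fx'],s['cx'],s['cy'],np.round(s['R'],3).tolist(),np.round(s['t'],3).tolist(), np.round(ray(s,280,210)[0],3))
st()
E
```

```text
side 483.84407630157307 276.0977800284719 217.0482616996424 [[-0.971, -0.236, 0.019], [-0.109, 0.374, -0.921], [0.211, -0.897, -0.389]] [0.526, 0.211, 0.836] [0.358 0.795 0.51 ]
top 412.40067905367084 278.21077346970674 205.992718687404 [[0.015, -1.0, 0.005], [-0.991, -0.016, -0.133], [0.133, -0.003, -0.991]] [-0.071, 0.585, 0.929] [ 0.457 -0.059  0.999]
wrist 314.8678903631872 277.80206966473173 215.31413100406337 [[0.239, 0.971, -0.001], [0.936, -0.23, 0.267], [0.259, -0.064, -0.964]] [-0.6, -0.033, 0.389] [0.073 0.6   0.384]
clock 0.15
tcp_pos [0.1425 0.5829 0.4038]
contact_force [ 0.4247 -1.0528 -0.4969]
opening 0.088
```

View pics/side0.png

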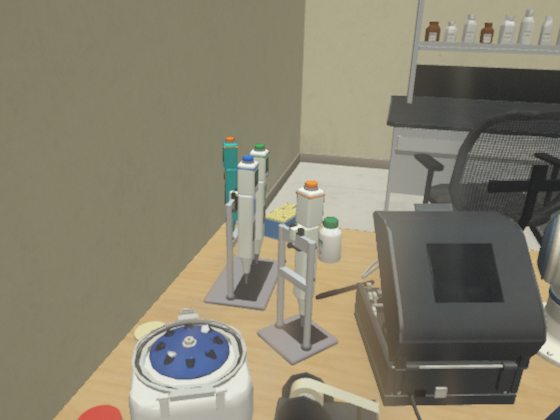

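View pics/top0.png

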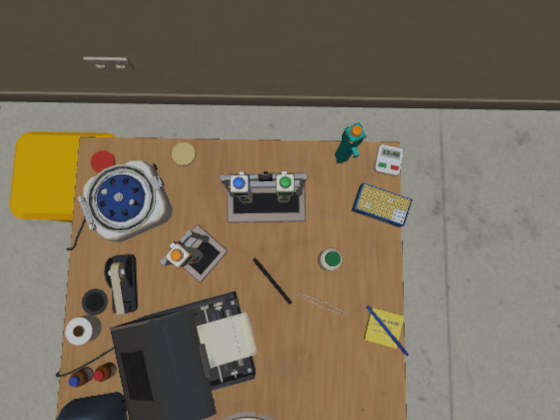

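View pics/wrist0.png

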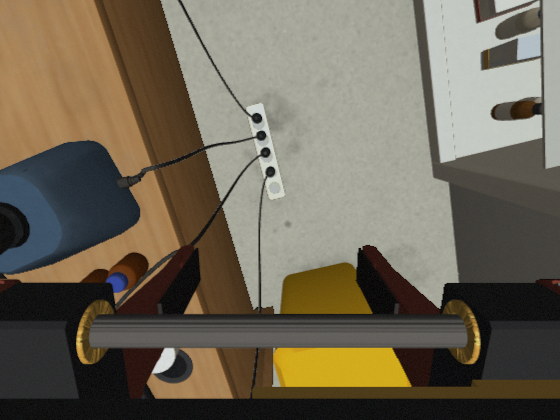

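The side view shows the orange pipette on its holder at about (305,240). In the top view it is at (178,255), with the stand at (265,195). I'll enlarge these.

Run:
```python
from h import *
crop('top0',145,160,315,290,4.7,'c1')
crop('side0',200,125,350,365,2.5,'c2')
```

```text
(no output)
```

View pics/c1.png

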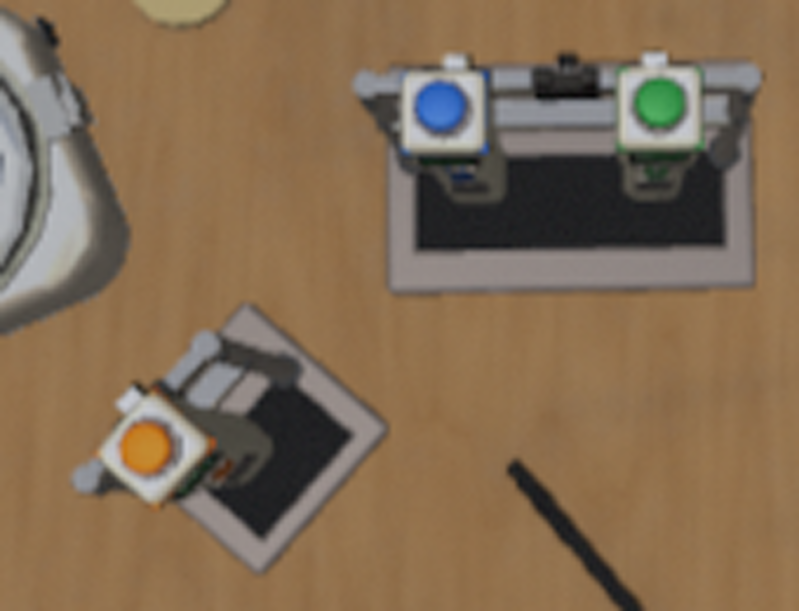

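View pics/c2.png

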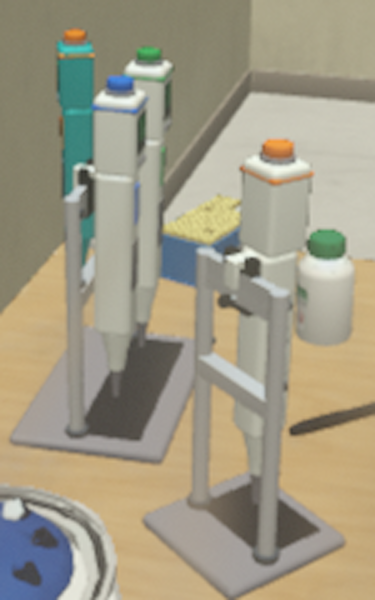

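Run:
```python
from h import *
s=load('top0')
def T(x,y,z): return np.round(atz(s,145+x/4.7,160+y/4.7,z)*1000,1)
for n,p in dict(postL=(370,84,.205),postR=(748,77,.205),baseFL=(390,292,.01),baseFR=(755,287,.01),clipc=(566.5,80,.213),clipL=(535,80,.213),clipR=(598,80,.213),bluehook=(456,61,.211),greenhook=(654,60,.211),bluebtn=(441,105,.28),greenbtn=(659,102,.28),orbtn=(147,447,.28),orhook=(131,399,.211),hpostL=(205,345,.205),hpostR=(88,478,.205),hbR=(386,430,.01),hbB=(260,572,.01),hbT=(250,303,.01)).items(): print(n,T(*p))
```

```text
postL [617.8  46.5 205. ]
postR [ 623.3 -111.1  205. ]
baseFL [549.   58.5  10. ]
baseFR [ 554.5 -128.3   10. ]
clipc [619.2 -35.6 213. ]
clipL [618.9 -22.6 213. ]
clipR [619.4 -48.6 213. ]
bluehook [626.8  10.4 211. ]
greenhook [628.6 -71.6 211. ]
bluebtn [595.    9.5 280. ]
greenbtn [597.5 -72.6 280. ]
orbtn [465.4 114.  280. ]
orhook [485.3 138.  211. ]
hpostL [508.  110.3 205. ]
hpostR [453.4 155.3 205. ]
hbR [478.8  58.3  10. ]
hbB [407.  119.3  10. ]
hbT [542.2 129.9  10. ]
```

Run:
```python
from h import *
st('orientation')
for p,y in [((.465,.114,.41),140),((.465,.114,.41),-40),((.598,-.036,.41),92),((.598,-.036,.41),-88),((.40,.05,.52),140),((.40,.05,.52),-40),((.5,-.036,.52),92),((.5,-.036,.5),-88)]:
    q=r.inverse_kinematics(p,[180,0,y]); print(p,y,None if q is None else np.round(q,1))
```

```text
orientation [-1.799141e+02 -3.200000e-03  1.662596e+02]
(0.465, 0.114, 0.41) 140 [  9.7 -13.4  87.7   0.  105.7 -40.3]
(0.465, 0.114, 0.41) -40 [  9.7 -13.4  87.7  -0.  105.7 139.7]
(0.598, -0.036, 0.41) 92 [ -6.7   5.1  70.1   0.  104.8  -8.7]
(0.598, -0.036, 0.41) -88 None
(0.4, 0.05, 0.52) 140 [  2.3 -21.2  82.6   0.  118.7 -47.7]
(0.4, 0.05, 0.52) -40 [  2.3 -21.2  82.6  -0.  118.7 132.3]
(0.5, -0.036, 0.52) 92 [ -8.   -6.7  70.5  -0.  116.2 -10. ]
(0.5, -0.036, 0.5) -88 None
```

Run:
```python
from h import *
r.reach([.60,-.10,.55],[180,0,92]); st('clock'); snap('wrist','w1')
r.reach([.535,.056,.55],[180,0,140]); st('clock'); snap('wrist','w2')
```

```text
clock 3.0833
clock 3.85
```

View pics/w1.png

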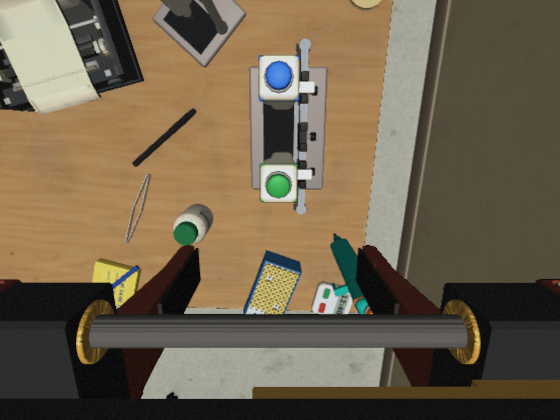

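View pics/w2.png

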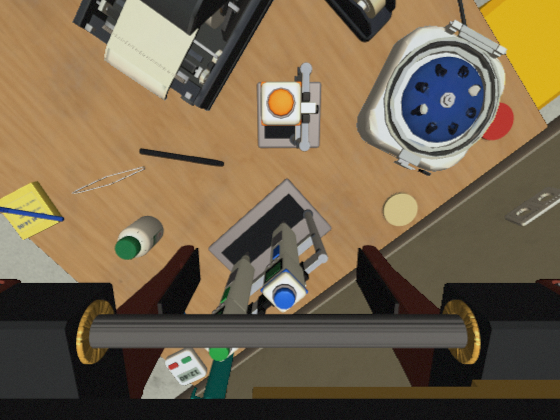

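w1 shows the stand, with blue at (279,75), green at (278,185) and the clip between them. w2 shows orange at (281,102). Next are enlarged crops.

Run:
```python
from h import *
crop('w1',235,30,345,220,3.1,'c3a'); crop('w2',240,50,340,165,5,'c3b')
a=cv2.imread('pics/c3a.png');b=cv2.imread('pics/c3b.png'); print(a.shape,b.shape)
```

```text
(589, 341, 3) (575, 500, 3)
```

View pics/c3a.png

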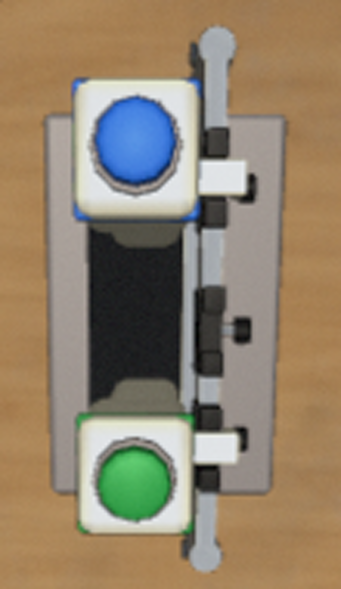

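View pics/c3b.png

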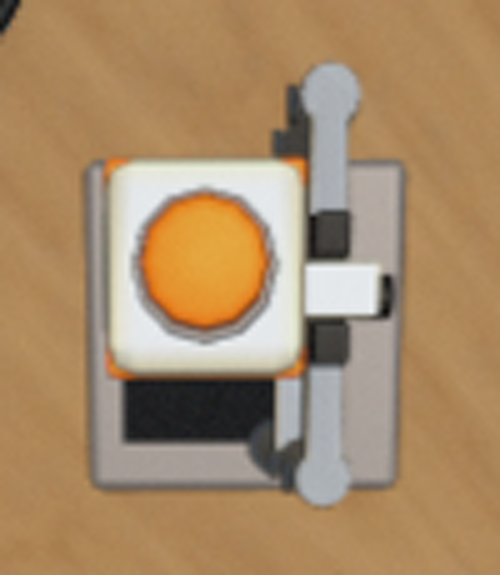

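Run:
```python
from h import *
s=load('w1')
T=lambda x,y,z: np.round(atz(s,235+x/3.1,30+y/3.1,z)*1000,1)
for n,p in dict(postL=(217,46,.205),postR=(204,555,.205),bT=(215,128,.213),bB=(214,227,.213),eT=(210,286,.213),eB=(208,376,.213),gT=(208,405,.213),gB=(208,490,.213),bhook=(222,178,.211),ghook=(216,448,.211),bhookend=(246,178,.211),ghookend=(239,448,.211),bbtn=(136,140,.279),gbtn=(134,482,.279)).items(): print(n,T(*p))
s=load('w2')
T=lambda x,y,z: np.round(atz(s,240+x/5,50+y/5,z)*1000,1)
for n,p in dict(postL=(331,92,.205),postR=(323,478,.205),eT=(330,211,.213),eB=(327,365,.213),hook=(344,290,.211),hookend=(381,290,.211),btn=(205,259,.279),band1=(107,160,.262),band2=(304,160,.262),band3=(304,377,.262),band4=(107,377,.262)).items(): print(n,T(*p))
s=load('top0')
```

```text
postL [621.4  49.8 205. ]
postR [ 626.1 -107.9  205. ]
bT [621.5  25.9 213. ]
bB [622.8  -2.1 213. ]
eT [622.5 -19.5 213. ]
eB [623.4 -47.  213. ]
gT [624.  -56.1 213. ]
gB [625.5 -83.8 213. ]
bhook [624.6  12.2 211. ]
ghook [627.5 -70.1 211. ]
bhookend [631.9  12.5 211. ]
ghookend [635.  -69.9 211. ]
bbtn [598.2  11.8 279. ]
gbtn [600.6 -70.3 279. ]
postL [456.4 159.1 205. ]
postR [511.2 113.  205. ]
eT [473.  144.6 213. ]
eB [494.3 126.7 213. ]
hook [485.7 138.  211. ]
hookend [490.3 143.5 211. ]
btn [467.7 117.4 279. ]
band1 [445.5 116.  262. ]
band2 [465.6 139.8 262. ]
band3 [491.2 119.  262. ]
band4 [470.4  94.4 262. ]
```

Run:
```python
from h import *
s=load('side0')
for n,P in dict(obtn_w=(.4677,.1174,.28),obtn_t=(.4654,.114,.28),bbtn_w=(.5982,.0118,.28),bbtn_t=(.595,.0095,.28)).items():
    print(n,(proj(s,P)-[200,125])*2.5)
```

```text
obtn_w [272.34899365 139.33746671]
obtn_t [277.14161572 137.95071753]
bbtn_w [114.29212722  75.30964128]
bbtn_t [119.65228252  74.83142573]
```

Run:
```python
from h import *
r.reach([.4665,.1157,.50],[180,0,140])
r.servo_line([.4665,.1157,.410],speed=.1)
st(); snap('side','s1'); snap('wrist','w3')
crop('s1',200,90,400,360,2.2,'c4')
```

```text
clock 5.4417
tcp_pos [0.4666 0.1157 0.4109]
contact_force [ 0.1895 -0.7125  0.9605]
opening 0.0879
```

View pics/c4.png

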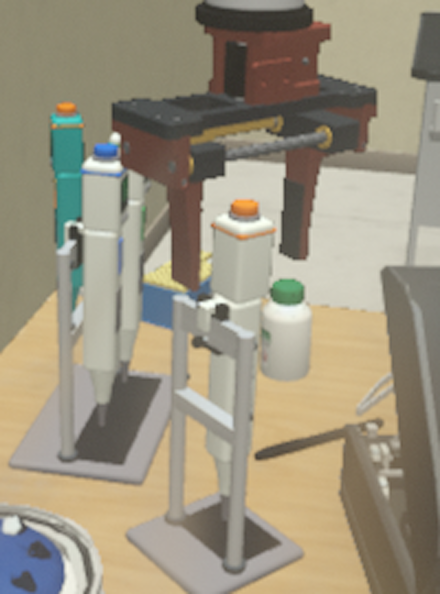

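View pics/w3.png

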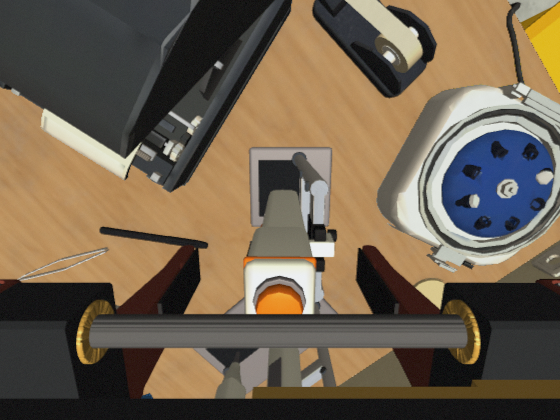

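The head (244–316) is centred between the fingers (199 and 358), so I'll grip and lift.

Run:
```python
from h import *
r.grab(25); st()
p=r.sense()['tcp_pos']; r.servo_line([p[0],p[1],p[2]+.032],speed=.06); st()
snap('side','s2');snap('top','t2');snap('wrist','w4')
crop('s2',200,70,400,340,2.2,'c5'); crop('w4',220,190,340,330,4,'c6')
```

```text
clock 6.4583
tcp_pos [0.4666 0.1158 0.4102]
contact_force [0.2108 0.9832 0.294 ]
opening 0.0314
clock 7.1417
tcp_pos [0.4666 0.1157 0.4422]
contact_force [ 0.1415 -0.006  -1.8284]
opening 0.0316
```

View pics/c5.png

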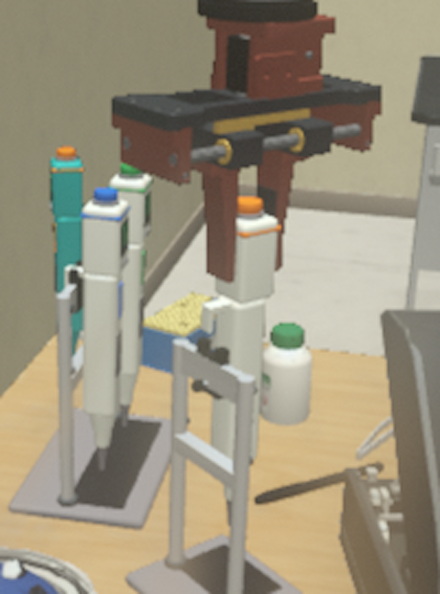

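View pics/c6.png

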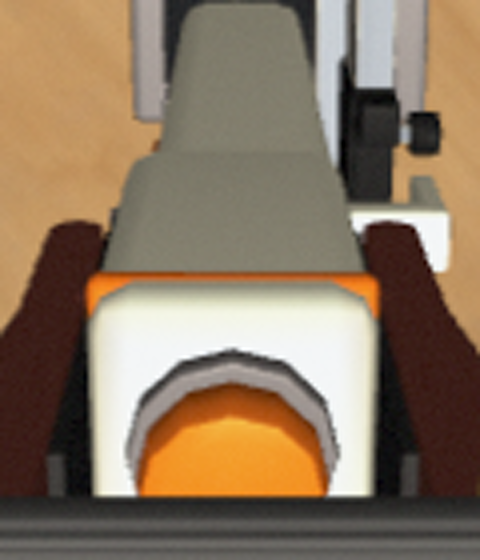

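Run:
```python
from h import *
p=np.array(r.sense()['tcp_pos']); z=.446
r.servo_line([p[0]-.032,p[1]-.038,z],speed=.12)
ty=np.array([-np.sin(np.radians(1.75)),np.cos(np.radians(1.75))]); tx=np.array([ty[1],-ty[0]])
g=np.array([.5979,-.0345]); a=g-.085*tx
r.servo_line([*a,z],[180,0,91.75],speed=.12)
st(); snap('side','s3');snap('top','t3');snap('wrist','w5')
crop('t3',180,160,320,250,5.5,'c7'); crop('w5',200,0,400,330,1.8,'c8')
```

```text
clock 9.1667
tcp_pos [ 0.5129 -0.0367  0.446 ]
contact_force [ 0.0612  0.1555 -1.7028]
opening 0.0318
```

View pics/c7.png

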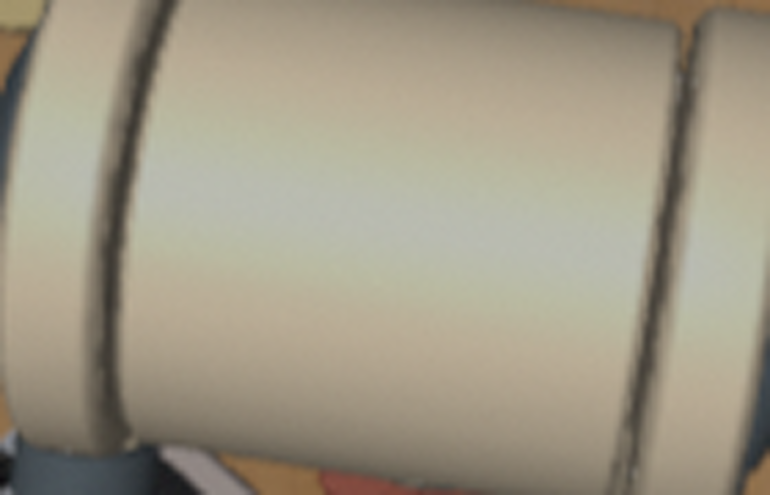

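View pics/c8.png

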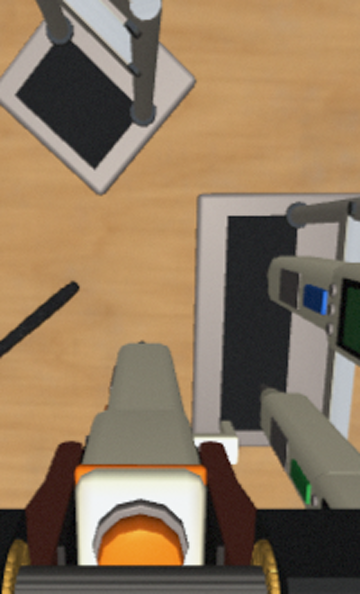

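View pics/s3.png

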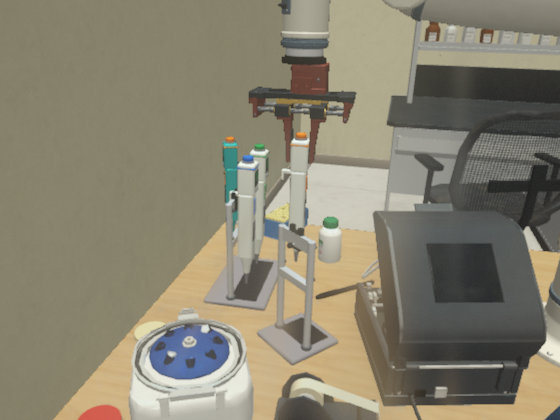

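```bash
cat >> h.py <<'E'
ty=np.array([-np.sin(np.radians(1.75)),np.cos(np.radians(1.75))]); tx=np.array([ty[1],-ty[0]])
G=np.array([.5979,-.0345])
def F():
    f=np.mean([r.sense()['contact_force'] for _ in range(1)],axis=0); return np.round([f[:2]@tx,f[:2]@ty,f[2]],2)
def to(dx,dy,z,speed=.03):
    q=G+dx*tx+dy*ty; r.servo_line([*q,z],speed=speed)
E
python3 - <<'E'
from h import *
for dx in(-.06,-.04,-.02,-.01,0):
    to(dx,0,.446,.06); f=F(); print(dx,f)
    if abs(f[0])>4 or abs(f[1])>3: break
st(); snap('side','s4');snap('wrist','w6')
crop('s4',200,110,330,310,3,'c9'); crop('w6',200,130,400,330,3,'c10')
E
```

```text
-0.06 [ 0.44  0.6  -1.22]
-0.04 [-0.38  0.15 -0.7 ]
-0.02 [-0.37  0.51 -0.6 ]
-0.01 [ 0.31  0.76 -1.55]
0 [ 0.06  0.38 -1.76]
clock 11.4833
tcp_pos [ 0.598  -0.0345  0.4457]
contact_force [ 0.0505  0.3796 -1.7599]
opening 0.0324
```

View pics/c9.png

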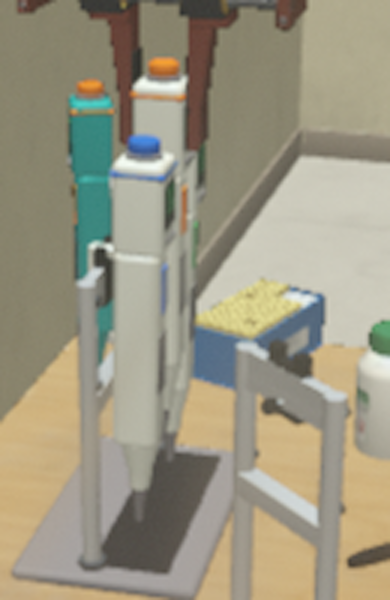

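View pics/c10.png

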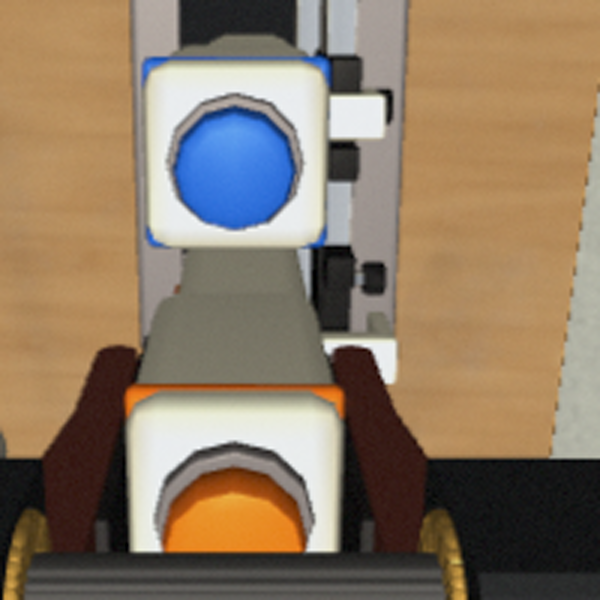

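Run:
```python
from h import *
s=load('w6'); 
def L(P): 
    d=np.array(P)[:2]-G; return np.round([d@tx*1000,d@ty*1000],1)
T=lambda x,y,z: L(atz(s,200+x/3,130+y/3,z))
for n,p in dict(bandL=(127,388,.298),bandR=(344,388,.298),hooktopfar=(370,338,.247),hooknear=(370,383,.247),hookend=(397,360,.247),bhookfar=(360,94,.211),bhooknear=(360,137,.211),bhookend=(384,115,.211),bEarT=(345,55,.213),bEarB=(343,181,.213),eT=(340,247,.213),blueband1=(145,60,.262),blueband2=(329,60,.262),bluebn=(329,246,.262)).items(): print(n,T(*p))
```

```text
bandL [-14.3  17.9]
bandR [17.4 17.8]
hooktopfar [28.7  6.6]
hooknear [29.  -3.2]
hookend [34.3  1.9]
bhookfar [29.7 51.7]
bhooknear [30. 42.]
bhookend [35.3 46.9]
bEarT [25.8 60.4]
bEarB [26.2 32.1]
eT [26.  16.5]
blueband1 [-13.8  62.6]
blueband2 [17.5 62.5]
bluebn [18.4 29.8]
```

Run:
```python
from h import *
to(.001,0,.430,.04); print(F())
for z in np.arange(.424,.4069,-.0015):
    to(.001,0,z,.02); f=F(); print(round(z,4),f, round(r.sense()['tcp_pos'][2],4))
    if f[2]>3 or abs(f[0])>4 or abs(f[1])>4: break
st('clock'); snap('side','s5');snap('wrist','w7')
crop('s5',200,110,330,310,3,'c11'); crop('w7',200,130,400,330,3,'c12')
```

```text
[-0.05  0.44 -1.3 ]
0.424 [-0.4   0.48 -1.31] 0.4238
0.4225 [-0.07  0.34 -2.09] 0.4224
0.421 [-0.86  1.08 -1.11] 0.4208
0.4195 [ 0.15 -0.23 -1.96] 0.4193
0.418 [-0.58 -0.4  -1.83] 0.4178
0.4165 [-0.39 -0.69 -1.88] 0.4163
0.415 [-0.08  0.45 -1.27] 0.4148
0.4135 [ 0.12 -0.08 -1.26] 0.4133
0.412 [ 0.08  0.21 -2.37] 0.4118
0.4105 [ 0.13  1.07 -2.04] 0.4104
0.409 [-1.95 -0.25  3.79] 0.4101
clock 15.0833
```

View pics/c11.png

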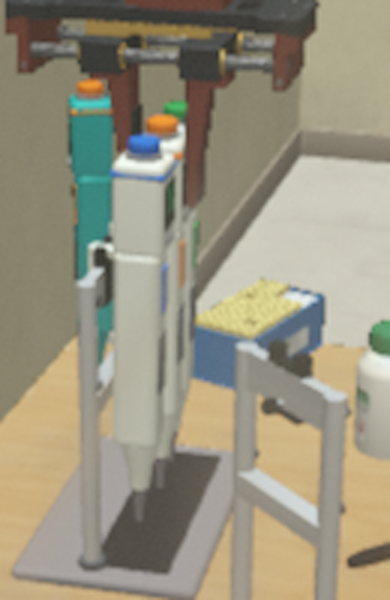

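View pics/c12.png

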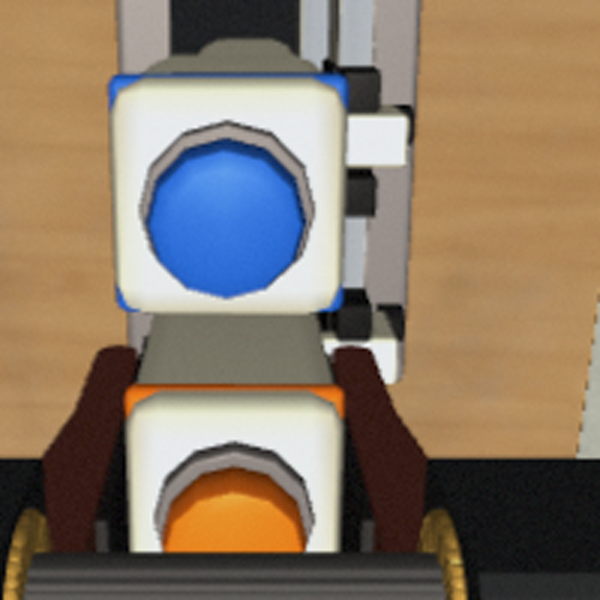

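Contact came at TCP z 0.4101. That matches the hanging height at the pick (0.4102), where an ear would have stopped it at 0.418, so the hook is home. I'll ease the pressure and release.

Run:
```python
from h import *
to(.001,0,.4102,.02); print(F())
r.let_go(); r.wait(.3); st()
p=r.sense()['tcp_pos']; r.servo_line([p[0],p[1],.53],speed=.1)
print(F())
r.reach([.60,-.10,.55],[180,0,92]); snap('wrist','w8'); snap('side','s6'); st('clock')
crop('w8',235,30,345,220,3.1,'c13'); crop('s6',200,110,330,310,3,'c14')
```

```text
[-0.38  0.21  2.62]
clock 16.7083
tcp_pos [ 0.5989 -0.0344  0.4102]
contact_force [-0.1123 -0.3633 -0.0869]
opening 0.0881
[-1.19  0.23  0.08]
clock 18.5333
```

View pics/c13.png

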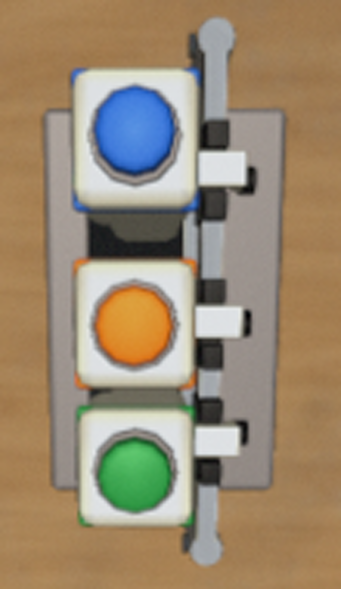

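View pics/c14.png

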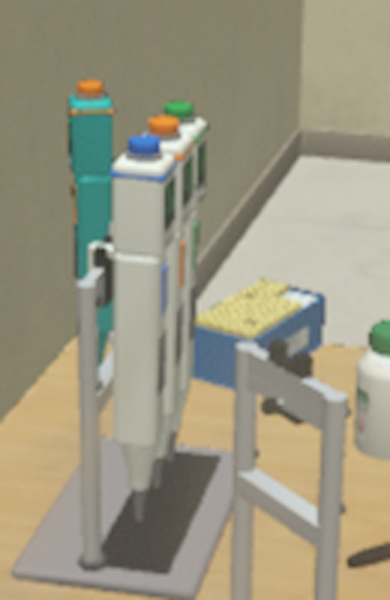

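View pics/w8.png

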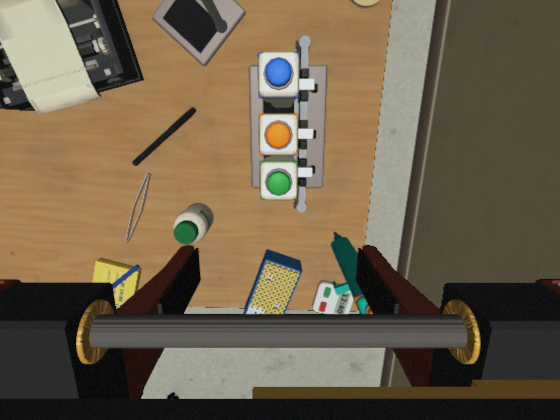

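The orange hook (crop row 322) sits between the ears (rows 280–303 and 342–367). Blue and green are still hanging, and the bottle and tip box are unmoved. The arm is clear, so I'm handing in.

```bash
python3 -c "
from h import *
print(r.hand_in())"
```

```text
the job is handed in; nothing more can be done
None
```

The orange pipette now hangs by its hook in the free clip between the blue and green pipettes, and the job is handed in at about 19 s on the clock.

- **Lift and carry:** I gripped its head front to back with 25 N, lifted it 32 mm off the holder and carried it to the stand.
- **Finding the clip:** I measured the clip in the wrist images at about 4 mm towards green. It went in on the first try, so no sliding was needed.
- **Hanging it:** I let it down in 1.5 mm steps. It reached the clip floor at the same grip height as on the holder (0.410 m), with under 6 N of contact. I let go only then.
- **Last checks:** The final pictures show the hook between the two ears and all three heads level. The other pipettes, bottle and tip box look unmoved, and the arm was clear.
- **Disagreement:** The wrist camera read about 3 mm off the top and side cameras in absolute position. I worked from relative distances, which agreed to about 1 mm.

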